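# Clamp a dropper bottle in the ratchet vice

### The arm

A 7-joint arm with a two-finger parallel gripper is mounted at the origin on a cart in front of the work surface, level with it; the furniture and walls round the work are solid. World frame = base frame: x ahead of the robot, y to its left, z up, the work surface at z = 0. Lengths are in m, angles in rad, forces in N, time in s.
With the tool pointing down it reaches from about 0.35 to 0.9 m from the base axis. Payload 8.1 kg.
Tool frame: the origin (TCP) lies on the centre line of the jaws, within the pads' length; the fingertips stand 19 mm ahead of it and the grasp point (between the pads) is the TCP (arm.tip_reach is the distance from the TCP to the fingertips, in m); z points along the fingers, y is the line along which they close (so a half turn about z gives the same grasp; the last joint's range is limited). The gripper opens to 92 mm and grips with 3 to 60 N. Pads are 19 mm wide; open, the fingers measure 130 mm over their backs; the gripper's body (75 mm by 190 mm) begins 47 mm behind the grasp point.
Start: joints at [-1.373, 0.434, 0.025, 1.573, -0.012, 1.134, -0.075], TCP at [0.185, 0.597, 0.246] pointing down, gripper open.
Joint ranges: [-2.62, 2.62], [-0.44, 2.09], [-1.27, 1.32], [0.08, 2.57], [-1.32, 4.46], [0.12, 2], [-2.74, 2.74]. Speed limits (rad/s): [2.22, 2.22, 3.01, 3.01, 3.14, 3.14, 3.14].

### API

Orientations are given as a rotation vector (axis times angle).
In Python, from cell import arm gives the robot as it stands.
- The arm moves only by the tool arm_command, never from a script. Its argument "targets" is a list that holds one entry, the list of rows, each a list of 6 numbers: the shift along the tool's x, y, z in m, then the turn, a rotation vector about the tool's x, y, z in rad. A call has 1 to 10 rows; each row shifts and turns the commanded pose from where the row before left it, along the tool's axes as they then stand; what a row does not reach is not made up. A row lasts 1/8 s, in which the tool goes at most 62.5 mm and 10.7 degrees, less where a joint would pass 70% of its speed; a pose out of reach is approached as far as the arm can. A call with a gripper value outside its range is refused whole. "jaw" is the finger opening in m, from 0 to 0.0918, set as the call begins (left out, the last holds). The fingers move at their own pace and stop on an object; "newtons" is the grip in N (left out, the last holds). Time passes only in rows, so rows that do not move let the fingers close. It gives the time, the measured TCP pose, the force, the opening and the grip force at its end, in the units of the state.
- arm.observe(): the state, without advancing time (a new reading comes with each control period).
- arm.get_image(name): name is "side" or "top" or "wrist"; returns a dict with "pixels" (420x560x3 uint8, red, green, blue), "z_map" (420x560 float32, m along the optical axis (not along the pixel's ray), 0 where there is no reading), "fx", "fy", "cx", "cy" (pixels), "xyz" and "rotation" of the camera in the world; the wrist camera has in their place "T_tool_cam" (4x4, takes a point from camera to tool coordinates, whose origin is the TCP and whose axes are the flange's). Camera axes: x right, y down, z forward; pixel columns grow to the right and rows downward; lengths in m; the calibration is good to about 2 mm. A picture is of the moment at which its call begins: read the wrist's pose just before it.
- arm.sign_off(): hands the job in; it is judged then, once.
The state is a dict: "clock": time; "joints": joint angles; "dq": joint speeds; "joint_efforts": joint torques, N m; "position": TCP position; "ee_rot": TCP orientation; "force": force on the tool from outside, world axes, zero at the start; "ft_torque": the same for the moment, N m; "width": opening from 0.0 (shut) to 1.0 (fully open); "gripper_force": force on a finger pad.
Only numpy, scipy, OpenCV 4.12 (cv2) and the standard library are available. Lean on these libraries where they do the work, as an engineer would, in place of code of your own. Each camera call takes 0.05 s, during which the arm holds its last target. There are 200 camera calls.

### The job

Stand the tall dropper bottle upright on the base of the small bottle vice, between its V jaw and its open sliding jaw, and let go of it. Then turn the vice's round ratchet knob clockwise (seen from above) until the jaws hold the bottle and the knob slips, and carry on until it has slipped at least two clicks; leave the bottle clamped upright. Do not knock or shift the small bottles or the beaker.

Things in the scene. Friction and masses are not known exactly. Their poses are not given: they have to be found in the camera images.
- bottle_vice: Fixed bench vice for small bottles, base plate 80 x 200 x 12 mm (x, y, z). Origin on the worktop under its middle. Its y axis runs along the line of the jaws: fixed V jaw at the -y end (grey pads, back block 55 mm high), the bottle's place at y = -45 mm, sliding jaw in the middle, grey gear head (58 x 56 mm, 66 mm high) with the knob on top at y = +62 mm.
- vice_seat (a point): Top of the base plate (12 mm above the worktop) where the middle of the tall bottle's underside lies once clamped against the V jaw; axes as bottle_vice. The sliding jaw's face starts 28 to 32 mm from here on the +y side: a bottle let down 5 mm to the +y side of this point clears both jaws by 4 mm or more, and the sliding jaw then pushes it home over the plate.
- vice_jaw: Sliding jaw, 58 mm wide (x), 25 mm thick, top 55 mm above the worktop, with a sprung grey pad in front (4 N/mm). Origin at worktop height under the open pad's face, which looks to the vice's -y. The knob drives the jaw 10 mm towards the V jaw per radian of clockwise turn; the pad meets a seated bottle after 1.1 to 1.5 rad, and some 0.5 rad more squeezes the pad until the knob slips.
- vice_knob_grip (a point): Centre, half-way up, of the black fluted ratchet knob: vertical axis, 36 mm in diameter, 28 mm high, underside 72 mm and top 100 mm above the worktop, gear head below it. Grip any diameter; regrasp as often as needed. It turns at 0.08 N m, slips at 0.2 to 0.3 N m, rippling at each click (jaw force 15 to 25 N), and stays tight when let go (about 7 N). Anticlockwise opens the jaw.
- vice_knob (a joint): How far the ratchet knob has slipped on its spindle, rad: 0 at the start, unchanged while the knob drives the jaw, grows as it slips clockwise at its set torque. One click is 0.63 rad, two are 1.26 rad. From an open jaw, closing and two clicks take about 3.5 rad of knob turn in all (4 with losses at regrasping).
- bottle_centre (a point): Centre (half-way up, 46 mm above its underside) of the tall dropper bottle: amber glass look, white ribbed screw cap, 92 mm high, body 33 mm in diameter up to 70 mm, cap 26 mm in diameter from 70 to 92 mm above the underside; it stands upright, 50 to 100 g. The cap is fixed to it. z axis along the bottle.
- bottle: The same tall dropper bottle; origin at the middle of its underside.
- small_bottle_a: Small dropper bottle, same kind but only 70 mm high and 27 mm in diameter; a bystander. Origin: middle of the underside.
- small_bottle_b: Second small dropper bottle, 70 mm high and 27 mm in diameter; a bystander. Origin: middle of the underside.
- beaker: Clear beaker 52 mm in diameter, 70 mm high, a bystander behind the vice. Origin: middle of the underside.
Not all that is in view belongs to the job. What is shaped like the bottle but blue or red is not meant.

How it is judged:
By the outcome, as a careful person would: the job done as asked, in the order asked, and still so for the second after the job is handed in, with the robot touching nothing.
It also fails if it takes over 54 s, if anything falls off the work surface, if the arm or the gripper's body presses on something with over 40 N, if the wrist force passes 120 N, or if a joint passes its speed limit or range.

## Working session

There is one attempt and no reset: what is moved stays moved. The work goes in short steps, Python scripts to look and compute and a tool call to move; the robot and the scene stay as the last step left them, time stands still between calls to the robot, and variables do not carry over. Pictures are saved under pics/ and viewed, at most 10 in all, crops included, and the job is handed in when it is done.

Besides the shell and the picture viewer there is one more tool, called after "Emit:" in YAML: its name, and indented under it one key for each argument. arm_command: Moves the arm, as the interface text tells. Its arguments: {"type":"object","properties":{"targets":{"type":"array","items":{"type":"array","items":{"type":"array","items":{"type":"number"}}}},"jaw":{"type":"number"},"newtons":{"type":"number"}},"required":["targets"]}

```bash
mkdir -p pics; cat > h.py <<'E'
import numpy as np, cv2
from scipy.spatial.transform import Rotation as R
from cell import arm
def grab(name):
    s=arm.observe(); im=arm.get_image(name)
    if name=="wrist":
        T=np.eye(4); T[:3,:3]=R.from_rotvec(s["ee_rot"]).as_matrix(); T[:3,3]=s["position"]; T=T@np.array(im["T_tool_cam"])
    else:
        T=np.eye(4); r=np.array(im["rotation"]); T[:3,:3]=r if r.shape==(3,3) else R.from_rotvec(r).as_matrix(); T[:3,3]=im["xyz"]
    im["T"]=T; return im
def save(im,n,): cv2.imwrite(f"pics/{n}.png",im["pixels"][:,:,::-1])
def ray(im,u,v):
    d=im["T"][:3,:3]@np.array([(u-im["cx"])/im["fx"],(v-im["cy"])/im["fy"],1]); return im["T"][:3,3],d
def plane(im,u,v,z):
    o,d=ray(im,u,v); return o+d*(z-o[2])/d[2]
def cloud(im):
    v,u=np.mgrid[:420,:560]; z=im["z_map"]; P=np.stack([(u-im["cx"])/im["fx"]*z,(v-im["cy"])/im["fy"]*z,z],-1)
    P=P@im["T"][:3,:3].T+im["T"][:3,3]; P[z==0]=np.nan; return P
E
python3 - <<'E'
from h import *
s=arm.observe(); print(s)
ims=[]
for n in("side","top"):
    i=grab(n); print(n,i["T"].round(3),i["fx"],i["rotation"]); np.save(f"{n}.npy",i,allow_pickle=True); ims.append(i["pixels"])
    save(i,n+"0")
i=grab("wrist"); print(i["T"].round(3)); np.save("wrist.npy",i,allow_pickle=True)
E
```

```text
{'clock': 0.0, 'joints': array([-1.37261995,  0.43524838,  0.02494598,  1.57409563, -0.01157216,
        1.1340173 , -0.07511938]), 'dq': array([-0.00059701, -0.00089677, -0.00014524,  0.00172949, -0.00017657,
        0.00094776, -0.00059528]), 'joint_efforts': array([-7.79956772e-04, -6.67868543e+01,  9.84417424e-01, -3.14464688e+01,
       -6.06047432e-02,  4.31048311e-02,  1.87961491e-04]), 'position': array([0.18506497, 0.59645945, 0.24492945]), 'ee_rot': array([-4.70749126e-01, -3.10603816e+00,  2.54797945e-03]), 'force': array([-0.86707478, -0.34636269,  0.02505114]), 'ft_torque': array([-0.00641126, -0.06289101, -0.0012181 ]), 'gripper_force': 0.0, 'width': 1.0018310146701803}
side [[ 0.139 -0.73   0.67  -0.119]
 [-0.99  -0.093  0.103 -0.323]
 [-0.013 -0.678 -0.735  0.758]
 [ 0.     0.     0.     1.   ]] 482.63766511426326 [-1.88208915  1.64502011 -0.62840938]
top [[ 0.001 -0.994  0.114  0.412]
 [-1.    -0.004 -0.021 -0.234]
 [ 0.021 -0.113 -0.993  0.917]
 [ 0.     0.     0.     1.   ]] 393.93279585532457 [-2.17542357  2.16989862 -0.14660947]
[[ 0.295  0.921  0.255  0.116]
 [ 0.955 -0.284 -0.081  0.617]
 [-0.002  0.267 -0.964  0.383]
 [ 0.     0.     0.     1.   ]]
```

View pics/side0.png

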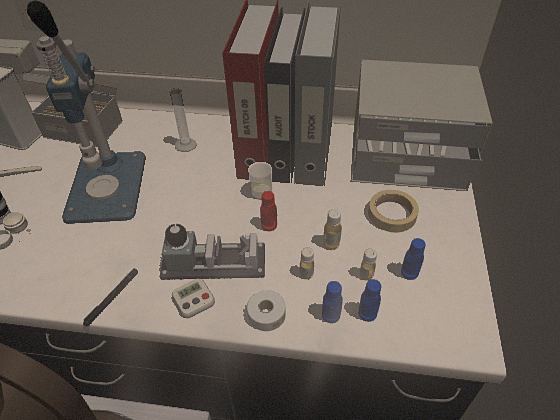

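View pics/top0.png

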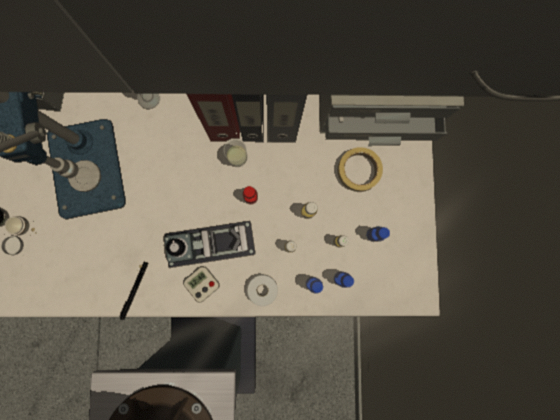

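Side view: the vice has its knob at (176,235) and its V jaw at the right (255,255). There are three amber bottles with white caps, at (333,230), (307,262) and (369,264). The one at (333,230), top view (309,210), looks tallest. The blue and red bottles are not meant, and the beaker is at (260,180). Next I confirm with heights and a crop.

```bash
python3 - <<'E'
from h import *
S=np.load("side.npy",allow_pickle=True).item(); T=np.load("top.npy",allow_pickle=True).item()
a=cv2.resize(S["pixels"][195:290,150:390],(800,317),interpolation=cv2.INTER_CUBIC)
b=cv2.resize(T["pixels"][190:275,150:365],(720,283),interpolation=cv2.INTER_CUBIC)
o=np.zeros((600,800,3),np.uint8); o[:317]=a; o[317:600,:720]=b
cv2.imwrite("pics/crop.png",np.clip(o*1.6,0,255).astype(np.uint8)[:,:,::-1])
for im,n in((S,"side"),(T,"top")):
    P=cloud(im); z=P[...,2]
    m=((z>.02)&(z<.14)&(P[...,0]>.3)&(P[...,0]<.72)&(P[...,1]<.15)&(P[...,1]>-.6)).astype(np.uint8)
    k,l,st,c=cv2.connectedComponentsWithStats(m)
    for j in range(1,k):
        if st[j,4]<25: continue
        q=P[l==j]; h=np.percentile(q[:,2],97); t=q[q[:,2]>h-.012]
        print(n,c[j].round(),st[j,4],"h %.3f"%h,"top",t.mean(0).round(3),"all",q.min(0).round(3),q.max(0).round(3), S["pixels"][0,0] if 0 else np.median(im["pixels"][l==j],0))
def tri(us,ut):
    o1,d1=ray(S,*us);o2,d2=ray(T,*ut);A=np.stack([d1,-d2],1);x=np.linalg.lstsq(A,o2-o1,rcond=None)[0]
    return ((o1+d1*x[0]+o2+d2*x[1])/2).round(4),np.linalg.norm(o1+d1*x[0]-o2-d2*x[1])
print("cap tall",tri((334,214),(311,207)))
E
```

```text
side [264. 164.] 3413 h 0.135 top [ 0.68  -0.16   0.132] all [ 0.526 -0.223  0.02 ] [ 0.719 -0.095  0.14 ] [77. 53. 50.]
side [412. 163.] 3800 h 0.137 top [ 0.698 -0.476  0.132] all [ 0.645 -0.6    0.02 ] [ 0.719 -0.355  0.14 ] [78. 73. 69.]
side [310. 157.] 1364 h 0.136 top [ 0.678 -0.264  0.132] all [ 0.673 -0.299  0.02 ] [ 0.718 -0.229  0.14 ] [71. 67. 63.]
side [126. 190.] 799 h 0.024 top [0.591 0.131 0.022] all [0.513 0.1   0.02 ] [0.717 0.15  0.032] [75. 80. 82.]
side [394. 208.] 739 h 0.027 top [ 0.607 -0.449  0.024] all [ 0.557 -0.5    0.02 ] [ 0.661 -0.397  0.029] [151. 129.  93.]
side [333. 227.] 522 h 0.093 top [ 0.507 -0.326  0.09 ] all [ 0.491 -0.342  0.02 ] [ 0.522 -0.309  0.095] [105.  94.  82.]
side [204. 250.] 2649 h 0.100 top [ 0.421 -0.043  0.098] all [ 0.393 -0.189  0.02 ] [ 0.475 -0.011  0.104] [96. 90. 85.]
side [414. 256.] 588 h 0.093 top [ 0.454 -0.478  0.091] all [ 0.44  -0.495  0.02 ] [ 0.468 -0.462  0.096] [60. 62. 79.]
side [307. 261.] 327 h 0.072 top [ 0.426 -0.284  0.068] all [ 0.415 -0.296  0.02 ] [ 0.439 -0.271  0.073] [120. 108.  88.]
side [369. 262.]
[... 1778 characters left out ...]
03.]
top [341. 241.] 142 h 0.070 top [ 0.439 -0.396  0.067] all [ 0.426 -0.407  0.02 ] [ 0.451 -0.384  0.071] [160.5 151.  128.5]
top [290. 246.] 116 h 0.071 top [ 0.428 -0.283  0.068] all [ 0.415 -0.294  0.02 ] [ 0.439 -0.27   0.072] [169.5 157.5 136. ]
top [344. 280.] 239 h 0.092 top [ 0.355 -0.4    0.089] all [ 0.339 -0.412  0.021] [ 0.371 -0.384  0.094] [ 50.  67. 116.]
top [262. 290.] 646 h 0.029 top [ 0.331 -0.221  0.026] all [ 0.3   -0.254  0.02 ] [ 0.364 -0.188  0.031] [172. 164. 146.]
top [314. 285.] 218 h 0.092 top [ 0.343 -0.335  0.09 ] all [ 0.327 -0.351  0.02 ] [ 0.36  -0.319  0.094] [ 56.  69. 116.]
cap tall (array([ 0.5095, -0.3253,  0.091 ]), np.float64(0.001114026610778095))
```

View pics/crop.png

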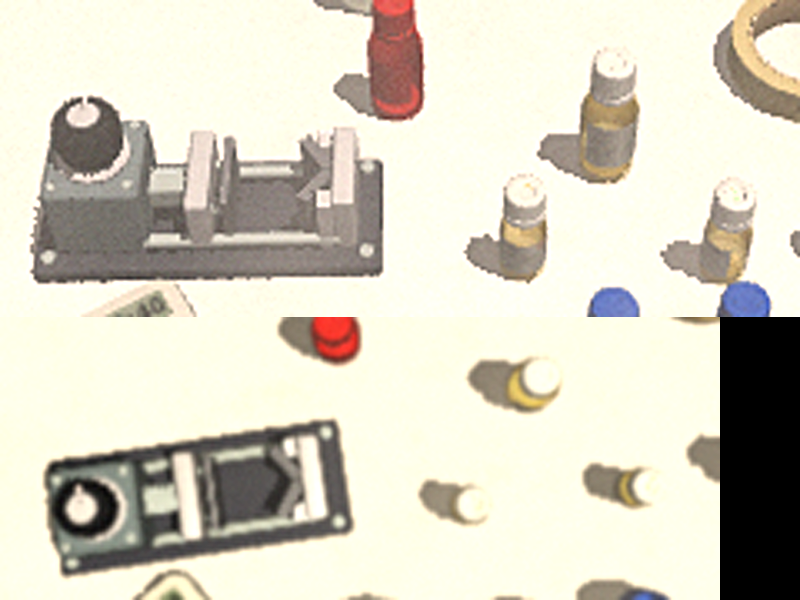

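The enlarged crop confirms it. The amber bottle at side (333,230) is the tall one, 92 mm by two views; the two at (307,262) and (369,264) are about 71 mm. Next I measure the vice axis, the knob, the jaw and any obstacles on the way.

```bash
python3 - <<'E'
from h import *
S=np.load("side.npy",allow_pickle=True).item(); T=np.load("top.npy",allow_pickle=True).item()
PS,PT=cloud(S),cloud(T)
for n,P in(("side",PS),("top",PT)):
    q=P.reshape(-1,3); q=q[(q[:,0]>.36)&(q[:,0]<.5)&(q[:,1]>-.21)&(q[:,1]<.01)]
    b=q[(q[:,2]>.006)&(q[:,2]<.11)]
    r=cv2.minAreaRect((b[:,:2]*1000).astype(np.float32)); print(n,"plate",r)
    k=q[(q[:,2]>.094)]; print(" knobtop",cv2.minEnclosingCircle((k[:,:2]*1000).astype(np.float32)),k[:,2].mean(), (k.max(0)+k.min(0))/2)
    j=q[(q[:,2]>.05)&(q[:,2]<.062)&(q[:,1]<-.075)]; np.savetxt(f"j_{n}.txt",j)
    print(" jawtops", np.histogram(j[:,1],bins=np.arange(-.2,-.07,.005))[0], j[:,2].mean())
P=np.vstack([PS.reshape(-1,3),PT.reshape(-1,3)])
for y0 in np.arange(-.1,.7,.1):
    for zz in(.12,.25):
        q=P[(P[:,1]>y0)&(P[:,1]<y0+.1)&(P[:,2]>zz)&(P[:,0]>.2)&(P[:,0]<.9)]
        if len(q)>10: print("y%.1f z>%.2f xmin %.3f n%d zmax %.2f"%(y0,zz,np.percentile(q[:,0],1),len(q),q[:,2].max()))
W=np.load("wrist.npy",allow_pickle=True).item(); q=cloud(W).reshape(-1,3); print(np.nanpercentile(q,[1,50,99],axis=0))
E
```

```text
side plate ((414.8313293457031, -104.2252197265625), (127.5579605102539, 201.20236206054688), 5.185959815979004)
 knobtop ((424.4060363769531, -41.52068328857422), 18.667007446289062) 0.099263847128172 [ 0.42361404 -0.04119804  0.09895183]
 jawtops [ 0  0 25 58 66 51 49 38 17  7  0  0  0  0  0  0 17 32 23 54 67 39  7  0
  0] 0.05364913822144483
top plate ((411.5433044433594, -103.92008209228516), (127.33715057373047, 198.6972198486328), 7.617541313171387)
 knobtop ((425.1444091796875, -40.77446746826172), 18.16775131225586) 0.09815905939414935 [ 0.42463209 -0.04085531  0.09824808]
 jawtops [ 0  0 15 41 55 53 27 17 13  3  0  0  0  0  0  0  7 25 17 43 55 44 10  0
  0] 0.05250631287814506
y-0.1 z>0.12 xmin 0.599 n9903 zmax 0.64
y-0.1 z>0.25 xmin 0.599 n9720 zmax 0.64
y0.0 z>0.12 xmin 0.599 n2180 zmax 0.59
y0.0 z>0.25 xmin 0.599 n1980 zmax 0.59
y0.1 z>0.12 xmin 0.510 n7775 zmax 0.46
y0.1 z>0.25 xmin 0.509 n5703 zmax 0.46
y0.2 z>0.12 xmin 0.567 n465 zmax 0.36
y0.2 z>0.25 xmin 0.567 n231 zmax 0.36
y0.3 z>0.12 xmin 0.784 n125 zmax 0.17
y0.4 z>0.12 xmin 0.718 n920 zmax 0.19
y0.5 z>0.12 xmin 0.885 n280 zmax 0.17
[[-0.36175686 -0.34970455 -0.90605645]
 [ 0.1644613   0.59998628 -0.23762329]
 [ 0.38557524  1.47776777  0.33750661]]
```

```bash
python3 - <<'E'
from h import *
k=np.array([.4243,-.0411])
for n in("side","top"):
    P=cloud(np.load(n+".npy",allow_pickle=True).item()).reshape(-1,3)
    P=P[(P[:,0]>.36)&(P[:,0]<.5)&(P[:,1]>-.21)&(P[:,1]<.01)]
    b=P[(P[:,2]>.03)&(P[:,2]<.11)]; r=cv2.minAreaRect((b[:,:2]*1000).astype(np.float32)); print(n,r)
    # long edge on +x side of plate
    e=[]
    for y in np.arange(-.18,-.01,.01):
        s=P[(abs(P[:,1]-y)<.004)&(P[:,2]>.008)&(P[:,2]<.016)]
        if len(s)>5:e.append((y,s[:,0].max()))
    e=np.array(e); p=np.polyfit(e[:,0],e[:,1],1); print("edge slope deg",np.degrees(np.arctan(p[0])),np.std(e[:,1]-np.polyval(p,e[:,0])))
    for d in(7,8,9):
        a=np.radians(d); c,s_=np.cos(a),np.sin(a); L=(P[:,:2]-k)@np.array([[c,-s_],[s_,c]])+[0,.062]
        pl=(P[:,2]>.008)&(P[:,2]<.016)&(abs(L[:,0])<.044); j=(P[:,2]>.051)&(P[:,2]<.06)&(L[:,1]<.03)
        print(d,"plate x,y",np.percentile(L[pl],[1,99],0).round(4).tolist(), "z",np.median(P[pl,2]))
        for lo,hi in((-.12,-.065),(-.06,-.035),(-.035,.03)):
            q=L[j&(L[:,1]>lo)&(L[:,1]<hi)]
            if len(q)>5: print("   jaw",lo,len(q),np.percentile(q,[2,98],0).round(4).tolist())
E
```

```text
side ((403.99798583984375, -107.58267211914062), (119.45059967041016, 180.51856994628906), 9.871576309204102)
edge slope deg -20.425087984113887 0.02685247535410061
7 plate x,y [[-0.0384, -0.0974], [0.042, 0.099]] z 0.012114160186811884
   jaw -0.12 226 [[-0.0218, -0.0847], [0.0317, -0.0655]]
   jaw -0.06 24 [[-0.0175, -0.0589], [0.0265, -0.0524]]
   jaw -0.035 221 [[-0.0238, -0.0132], [0.0293, 0.011]]
8 plate x,y [[-0.0386, -0.0975], [0.0405, 0.0991]] z 0.012105452363880331
   jaw -0.12 226 [[-0.0242, -0.0845], [0.0294, -0.0657]]
   jaw -0.06 24 [[-0.0196, -0.0588], [0.0244, -0.0528]]
   jaw -0.035 221 [[-0.0249, -0.0132], [0.0283, 0.0108]]
9 plate x,y [[-0.0392, -0.0975], [0.0391, 0.0995]] z 0.012105441229114944
   jaw -0.12 226 [[-0.0267, -0.0843], [0.0271, -0.0656]]
   jaw -0.06 25 [[-0.0217, -0.0595], [0.0222, -0.0528]]
   jaw -0.035 221 [[-0.026, -0.0132], [0.0273, 0.0107]]
top ((433.42108154296875, -99.16876983642578), (58.15203857421875, 174.58221435546875), 8.873193740844727)
edge slope deg -8.59626198861893 0.0006648232936252172
7 plate x,y [[-0.0392, -0.0962], [0.0421, 0.0979]] z 0.010594288894426485
   jaw -0.12 161 [[-0.0224, -0.0837], [0.03, -0.0661]]
   jaw -0.06 12 [[-0.0176, -0.059], [0.0238, -0.0534]]
   jaw -0.035 167 [[-0.0248, -0.0117], [0.0284, 0.0113]]
8 plate x,y [[-0.0391, -0.0961], [0.0402, 0.0978]] z 0.010594288894426485
   jaw -0.12 160 [[-0.0248, -0.0837], [0.0275, -0.066]]
   jaw -0.06 12 [[-0.0196, -0.0592], [0.0218, -0.0531]]
   jaw -0.035 167 [[-0.0257, -0.0119], [0.0274, 0.0112]]
9 plate x,y [[-0.0396, -0.096], [0.0391, 0.0973]] z 0.010594288894426485
   jaw -0.12 160 [[-0.0268, -0.0835], [0.0251, -0.0656]]
   jaw -0.06 12 [[-0.0217, -0.0594], [0.0197, -0.0528]]
   jaw -0.035 167 [[-0.0267, -0.0122], [0.0263, 0.0111]]
```

Emit:
arm_command:
  targets:
    - [[0,0,0,0,0,0]]
  jaw: 0.07

```text
clock: 0.28
position: [0.1852, 0.5968, 0.2454]
ee_rot: [0.471, 3.106, -0.001]
force: [-0.3, -0.5, -1.3]
width: 0.938
gripper_force: 0.0
```

Emit:
arm_command:
  targets:
    - [[0,0,0,0,0,0.186],[0,0,0,0,0,0.186],[0,0,0,0,0,0.186],[0,0,0,0,0,0.186],[0,0,0,0,0,0.186],[0,0,0,0,0,0.186]]

```text
clock: 1.02
position: [0.1851, 0.5969, 0.2456]
ee_rot: [2.051, 2.379, -0.0]
force: [-0.2, -0.8, -0.3]
width: 0.766
gripper_force: 0.0
```

Emit:
arm_command:
  targets:
    - [[-0.057,0.011,0,0,0,0],[-0.057,0.011,0,0,0,0],[-0.057,0.011,0,0,0,0],[-0.057,0.011,0,0,0,0],[-0.057,0.011,0,0,0,0],[-0.057,0.011,0,0,0,0],[-0.057,0.011,0,0,0,0],[-0.057,0.011,0,0,0,0],[-0.057,0.011,0,0,0,0],[-0.057,0.011,0,0,0,0]]

```text
clock: 2.28
position: [0.3817, 0.0488, 0.2461]
ee_rot: [-2.044, -2.386, -0.002]
force: [1.3, 0.8, 0.7]
width: 0.76
gripper_force: 0.0
```

Emit:
arm_command:
  targets:
    - [[-0.0556,0.0095,0,0,0,0],[-0.0556,0.0095,0,0,0,0],[-0.0556,0.0095,0,0,0,0],[-0.0556,0.0095,0,0,0,0],[-0.0556,0.0095,0,0,0,0],[-0.0556,0.0095,0,0,0,0],[-0.0556,0.0095,0,0,0,0],[0,0,0,0,0,0]]

```text
clock: 3.28
position: [0.5058, -0.329, 0.2455]
ee_rot: [2.05, 2.378, -0.005]
force: [-0.0, 0.0, -0.5]
width: 0.761
gripper_force: 0.0
```

```bash
python3 - <<'E'
from h import *
s=arm.observe(); i=grab("wrist"); save(i,"w1"); P=cloud(i); z=P[...,2]
print(s["position"],s["joints"].round(3))
p=s["position"]; Rt=R.from_rotvec(s["ee_rot"]).as_matrix(); print(Rt.round(3))
m=(z>.075)&(z<.1)&(abs(P[...,0]-.508)<.03)&(abs(P[...,1]+.3255)<.03)
q=P[m]; c=cv2.minEnclosingCircle((q[:,:2]*1000).astype(np.float32)); print(len(q),c,np.percentile(q[:,2],95))
v,u=np.nonzero(m&(z>.086)); print("px",u.mean(),v.mean(),"ray",plane(i,u.mean(),v.mean(),.092))
E
```

```text
[ 0.5058015  -0.32898255  0.2454563 ] [-0.088  0.497  0.864  1.677 -0.404  1.156  1.03 ]
[[-0.147  0.989 -0.001]
 [ 0.989  0.147 -0.003]
 [-0.003 -0.001 -1.   ]]
732 ((509.43658447265625, -326.3088073730469), 12.546013832092285) 0.0915461458093355
px 284.7848484848485 190.95 ray [ 0.50940096 -0.32540759  0.092     ]
```

Emit:
arm_command:
  targets:
    - [[0.0026,0.004,0.02,0,0,0],[0,0,0.05,0,0,0],[0,0,0.05,0,0,0],[0,0,0.035,0,0,0],[0,0,0.024,0,0,0],[0,0,0,0,0,0]]

```text
clock: 4.08
position: [0.5096, -0.3182, 0.0654]
ee_rot: [-2.04, -2.385, -0.0]
force: [-0.9, 0.6, 1.3]
width: 0.763
gripper_force: 0.0
```

Emit:
arm_command:
  targets:
    - [[0,0,0,0,0,0],[0,0,0,0,0,0],[0,0,0,0,0,0],[0,0,0,0,0,0],[0,0,0,0,0,0],[0,0,0,0,0,0]]
  jaw: 0.02
  newtons: 12

```text
clock: 4.82
position: [0.5104, -0.3208, 0.067]
ee_rot: [2.044, 2.385, 0.0]
force: [-0.3, -1.0, 5.0]
width: 0.359
gripper_force: 12.0
```

```bash
python3 - <<'E'
from h import *
s=arm.observe(); print(s["position"],s["force"],s["joints"].round(3))
i=grab("side"); P=cloud(i); z=P[...,2]
a=np.load("side.npy",allow_pickle=True).item()
i2=grab("wrist"); save(i2,"w2")
print(arm.observe()["position"])
Q=cloud(i2); m=(abs(Q[...,0]-.51)<.03)&(abs(Q[...,1]+.324)<.03)&(Q[...,2]>.085)&(Q[...,2]<.1); q=Q[m]
print(len(q), cv2.minEnclosingCircle((q[:,:2]*1000).astype(np.float32)) if len(q)>5 else '')
E
```

```text
[ 0.51037088 -0.32084009  0.06699588] [-0.31511484 -1.00050345  4.97363598] [ 0.011  0.691  0.703  1.849 -0.596  0.824  1.175]
[ 0.51038195 -0.32086018  0.06700143]
2646 ((508.5262756347656, -315.8513488769531), 25.268455505371094)
```

View pics/w2.png

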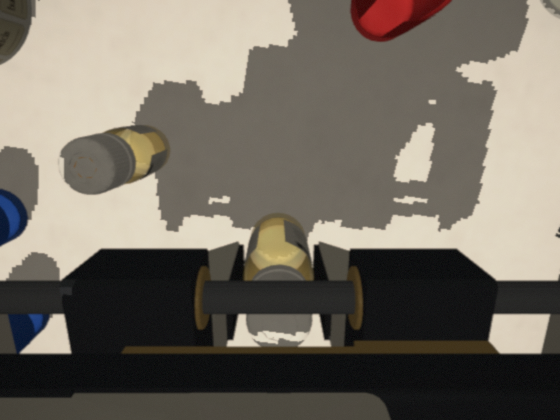

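The bottle (columns 245–312) is between the pads and centred across them. Now I lift it and check its offset along tool x.

Emit:
arm_command:
  targets:
    - [[0,0,-0.01,0,0,0],[0,0,-0.03,0,0,0],[0,0,-0.04,0,0,0],[0,0,-0.03,0,0,0],[0,0,0,0,0,0]]

```text
clock: 5.55
position: [0.5111, -0.3216, 0.1793]
ee_rot: [2.042, 2.383, 0.002]
force: [-0.0, 0.0, -1.1]
width: 0.36
gripper_force: 12.0
```

```bash
python3 - <<'E'
from h import *
s=arm.observe(); Rt=R.from_rotvec(s["ee_rot"]).as_matrix(); p=s["position"]; print(p,s["width"],s["force"],s["joints"].round(3))
for n in("wrist","side","top"):
    i=grab(n); P=(cloud(i)-p)@Rt
    print(n)
    for lo,hi in((-.03,-.023),(-.02,-.01),(.02,.045)):
        m=(P[...,2]>lo)&(P[...,2]<hi)&(abs(P[...,0])<.03)&(abs(P[...,1])<.0155); q=P[m]
        if len(q)>8: print(lo,len(q),np.percentile(q,[3,97],0).round(4).tolist())
    if n=="side": save(i,"s2")
E
```

```text
[ 0.51110479 -0.32162051  0.1792724 ] 0.3600785516702518 [-0.0467021   0.01901361 -1.09688992] [-0.067  0.56   0.817  1.758 -0.471  1.026  1.077]
wrist
-0.03 1474 [[-0.0139, -0.0112, -0.0249], [-0.0015, 0.0105, -0.023]]
-0.02 141 [[-0.0099, -0.0068, -0.0196], [0.0087, 0.0154, -0.0101]]
0.02 909 [[0.0029, -0.0145, 0.0207], [0.0113, 0.0132, 0.0441]]
side
0.02 74 [[-0.0183, -0.0154, 0.0279], [0.0118, -0.0042, 0.0442]]
top
```

Emit:
arm_command:
  targets:
    - [[0.025,-0.006,0,0,0,0],[0.045,-0.01,0,0,0,0],[0.05,-0.01,0,0,0,0],[0.045,-0.01,0,0,0,0],[0.028,-0.006,0,0,0,0],[0,0,0,0,0,0],[0,0,0,0,0,0]]

```text
clock: 6.58
position: [0.4392, -0.1368, 0.1765]
ee_rot: [2.044, 2.386, -0.001]
force: [-0.5, 0.0, 0.4]
width: 0.355
gripper_force: 12.0
```

Emit:
arm_command:
  targets:
    - [[0,0,0,0,0,0],[0,0,0,0,0,0]]

```text
clock: 6.82
position: [0.4392, -0.1373, 0.1767]
ee_rot: [2.046, 2.384, -0.001]
force: [0.7, 0.2, -0.2]
width: 0.358
gripper_force: 12.0
```

```bash
python3 - <<'E'
from h import *
s=arm.observe(); Rt=R.from_rotvec(s["ee_rot"]).as_matrix(); p=s["position"]; print(p,s["ee_rot"],s["joints"].round(3))
print("togo tool",(Rt.T@(np.array([.4393,-.1372,.078])-p)).round(4))
for n in("top","wrist","side"):
    i=grab(n); save(i,n+"3"); W=cloud(i); P=(W-p)@Rt
    m=(P[...,2]>.0195)&(P[...,2]<.062)&(abs(P[...,0])<.04)&(abs(P[...,1])<.03); q=P[m]
    if len(q)>8: print(n,len(q),np.percentile(q,[3,97],0).round(4).tolist())
    k=W[...,2]; m=(k>.094)&(k<.103)&(abs(W[...,0]-.4243)<.025)&(abs(W[...,1]+.041)<.025); q=W[m]
    if len(q)>50: print(n,"knob",cv2.minEnclosingCircle((q[:,:2]*1000).astype(np.float32)),np.median(q[:,2]))
E
```

```text
[ 0.43920015 -0.13728481  0.17665624] [ 2.04554781e+00  2.38399068e+00 -7.64805171e-04] [-0.532  0.329  0.922  2.099 -0.343  0.869  0.742]
togo tool [0.0001 0.0001 0.0987]
wrist 1421 [[0.0012, -0.0166, 0.0199], [0.0113, 0.0132, 0.0603]]
wrist knob ((424.7828063964844, -41.948726654052734), 18.498552322387695) 0.09871542517495613
side 219 [[-0.02, -0.0174, 0.0307], [0.0092, -0.0045, 0.0614]]
side knob ((424.60589599609375, -41.540428161621094), 19.68406867980957) 0.0999928692994293
```

Emit:
arm_command:
  targets:
    - [[0,0,0.03,0,0,0],[0,0,0.03,0,0,0],[0,0,0.02,0,0,0],[0,0,0.009,0,0,0],[0,0,0,0,0,0],[0,0,0,0,0,0]]

```text
clock: 7.72
position: [0.4396, -0.1366, 0.0884]
ee_rot: [2.044, 2.385, 0.001]
force: [-0.2, 0.2, 0.5]
width: 0.358
gripper_force: 12.0
```

Emit:
arm_command:
  targets:
    - [[0,0,0.004,0,0,0],[0,0,0.003,0,0,0],[0,0,0,0,0,0]]

```text
clock: 8.1
position: [0.439, -0.1363, 0.0806]
ee_rot: [-2.044, -2.386, 0.0]
force: [-0.1, 0.4, 1.0]
width: 0.362
gripper_force: 12.0
```

Emit:
arm_command:
  targets:
    - [[0,0,0.0015,0,0,0],[0,0,0,0,0,0]]

```text
clock: 8.35
position: [0.4391, -0.1364, 0.0792]
ee_rot: [-2.044, -2.386, 0.0]
force: [-0.3, 0.7, -0.3]
width: 0.355
gripper_force: 12.0
```

Emit:
arm_command:
  targets:
    - [[0,0,0.0015,0,0,0],[0,0,0,0,0,0]]

```text
clock: 8.6
position: [0.4389, -0.1367, 0.0782]
ee_rot: [-2.045, -2.385, -0.001]
force: [-3.4, 0.9, 12.1]
width: 0.36
gripper_force: 12.0
```

Emit:
arm_command:
  targets:
    - [[0,0,-0.0007,0,0,0],[0,0,0,0,0,0]]

```text
clock: 8.85
position: [0.4392, -0.1364, 0.0784]
ee_rot: [2.044, 2.386, 0.0]
force: [-0.7, -0.1, 0.1]
width: 0.362
gripper_force: 12.0
```

Emit:
arm_command:
  targets:
    - [[0,0,0,0,0,0],[0,0,0,0,0,0],[0,0,0,0,0,0],[0,0,0,0,0,0]]
  jaw: 0.06

```text
clock: 9.35
position: [0.4392, -0.1364, 0.0784]
ee_rot: [-2.044, -2.386, -0.0]
force: [-0.1, 0.1, -0.1]
width: 0.652
gripper_force: 0.0
```

Emit:
arm_command:
  targets:
    - [[0,0,-0.01,0,0,0],[0,0,-0.03,0,0,0],[0,0,-0.04,0,0,0],[0,0,-0.02,0,0,0],[0,0,0,0,0,0]]

```text
clock: 9.98
position: [0.4401, -0.1365, 0.18]
ee_rot: [2.042, 2.384, 0.004]
force: [0.4, 0.5, -0.3]
width: 0.653
gripper_force: 0.0
```

```bash
python3 - <<'E'
from h import *
s=arm.observe(); p=s["position"]; print(p,s["ee_rot"],s["joints"].round(3),s["clock"])
k=np.array([.4245,-.0415]);a=np.radians(8.9); c,s_=np.cos(a),np.sin(a)
for n in("side","wrist"):
    i=grab(n); save(i,n+"4"); W=cloud(i); L=(W[...,:2]-k)@np.array([[c,-s_],[s_,c]])+[0,.062]
    m=(W[...,2]>.065)&(W[...,2]<.108)&(abs(L[...,0])<.03)&(abs(L[...,1]+.04)<.03); q=np.c_[L[m],W[m][:,2]]
    for lo,hi in((.065,.08),(.086,.099),(.1,.108)):
        r=q[(q[:,2]>lo)&(q[:,2]<hi)]
        if len(r)>5: print(n,lo,len(r),np.percentile(r,[3,97],0).round(4).tolist())
E
```

```text
[ 0.44006312 -0.13654131  0.17997962] [2.0421718  2.3843094  0.00368926] [-0.545  0.325  0.936  2.096 -0.344  0.875  0.744] 9.975
side 0.065 126 [[-0.016, -0.0542, 0.0655], [0.003, -0.0243, 0.0769]]
side 0.086 66 [[-0.0132, -0.0511, 0.0865], [-0.0009, -0.0274, 0.0989]]
side 0.1 119 [[-0.012, -0.0499, 0.1011], [0.0105, -0.0286, 0.106]]
wrist 0.065 516 [[-0.0163, -0.0425, 0.066], [0.0135, -0.0238, 0.0784]]
wrist 0.086 211 [[-0.0129, -0.0358, 0.0864], [0.0098, -0.027, 0.0987]]
wrist 0.1 1090 [[-0.0119, -0.0493, 0.1008], [0.0091, -0.0285, 0.1037]]
```

View pics/side4.png

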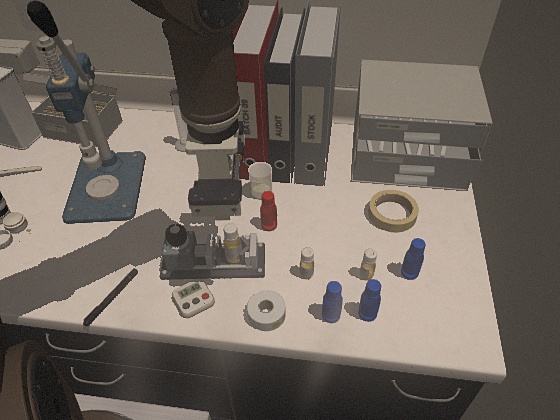

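The side view shows the tall bottle standing upright between the jaws at (232,243), with the bystanders unmoved. Now I go to the knob and pre-rotate anticlockwise.

Emit:
arm_command:
  targets:
    - [[0.03,0,0,0,0,0],[0.04,0,0,0,0,0],[0.026,-0.001,0,0,0,0],[0,0,0,0,0,-0.186],[0,0,0,0,0,-0.186],[0,0,0,0,0,-0.186],[0,0,0,0,0,-0.186],[0,0,0,0,0,-0.186],[0,0,0,0,0,-0.186],[0,0,0,0,0,-0.186]]

```text
clock: 11.32
position: [0.4226, -0.0418, 0.1775]
ee_rot: [-0.171, -3.135, 0.001]
force: [-0.9, 0.2, -0.5]
width: 0.65
gripper_force: 0.0
```

Emit:
arm_command:
  targets:
    - [[0,0,0,0,0,-0.186],[0,0,0,0,0,-0.186],[0,0,0,0,0,-0.186],[0,0,0,0,0,-0.186],[0,0,0,0,0,-0.186],[0,0,0,0,0,-0.186],[0,0,0,0,0,-0.186],[0,0,0,0,0,0],[0,0,0,0,0,0]]

```text
clock: 12.45
position: [0.4225, -0.0432, 0.1767]
ee_rot: [1.644, -2.671, -0.003]
force: [-0.1, -0.4, -0.6]
width: 0.654
gripper_force: 0.0
```

```bash
python3 - <<'E'
from h import *
s=arm.observe(); p=s["position"]; Rt=R.from_rotvec(s["ee_rot"]).as_matrix(); print(p,s["joints"].round(3)); print(Rt.round(3))
print("togo",(Rt.T@(np.array([.4245,-.0415,.093])-p)).round(4))
E
```

```text
[ 0.42246645 -0.04319017  0.17665412] [-0.207  0.193  0.212  2.134 -0.054  0.825  2.713]
[[-0.451 -0.893 -0.005]
 [-0.893  0.451 -0.001]
 [ 0.003  0.004 -1.   ]]
togo [-0.0027 -0.0014  0.0836]
```

The sign of j7 is the other way round, so clockwise now has the full range ahead of it (j7 from 2.71 downwards). That suits the turn. Descend.

Emit:
arm_command:
  targets:
    - [[-0.0027,-0.0014,0.02,0,0,0.05],[0,0,0.03,0,0,0],[0,0,0.02,0,0,0],[0,0,0.013,0,0,0],[0,0,0,0,0,0],[0,0,0,0,0,0]]

```text
clock: 13.2
position: [0.4254, -0.0406, 0.0947]
ee_rot: [1.583, -2.709, -0.001]
force: [0.1, 0.3, 0.9]
width: 0.656
gripper_force: 0.0
```

```bash
python3 - <<'E'
from h import *
s=arm.observe(); p=s["position"]; Rt=R.from_rotvec(s["ee_rot"]).as_matrix(); print(p,s["joints"].round(3),s["force"])
print("togo",(Rt.T@(np.array([.4245,-.0415,.093])-p)).round(4))
E
```

```text
[ 0.42544472 -0.04055546  0.0946641 ] [-0.163  0.335  0.164  2.216 -0.093  0.601  2.698] [0.05660237 0.26649713 0.90789626]
togo [0.0013 0.0004 0.0017]
```

Emit:
arm_command:
  targets:
    - [[0.0012,0.0004,0.001,0,0,0],[0,0,0,0,0,0],[0,0,0,0,0,0],[0,0,0,0,0,0],[0,0,0,0,0,0]]
  jaw: 0.02
  newtons: 35

```text
clock: 13.82
position: [0.4249, -0.0418, 0.0935]
ee_rot: [1.583, -2.71, -0.001]
force: [3.2, -3.2, 2.6]
width: 0.379
gripper_force: 35.0
```

Emit:
arm_command:
  targets:
    - [[0,0,0,0,0,0.1],[0,0,0,0,0,0.12],[0,0,0,0,0,0.12],[0,0,0,0,0,0.12],[0,0,0,0,0,0.12],[0,0,0,0,0,0.12]]

```text
clock: 14.58
position: [0.4242, -0.041, 0.0934]
ee_rot: [0.553, -3.089, -0.001]
force: [-0.3, -0.0, 6.4]
width: 0.377
gripper_force: 35.0
```

```bash
cat > st.py <<'E'
from h import *
s=arm.observe(); p=s["position"]; Rt=R.from_rotvec(s["ee_rot"]).as_matrix(); print(p,s["joints"].round(3),s["force"].round(1),s["ft_torque"].round(2),s["gripper_force"])
print("yaw y",np.degrees(np.arctan2(Rt[1,1],Rt[0,1])),"togo",(Rt.T@(np.array([.4245,-.0415,.093])-p)).round(4))
k=np.array([.4245,-.0415]);a=np.radians(8.9); c,s_=np.cos(a),np.sin(a)
i=grab("side"); W=cloud(i); L=(W[...,:2]-k)@np.array([[c,-s_],[s_,c]])+[0,.062]; z=W[...,2]
m=(z>.048)&(z<.057)&(abs(L[...,0])<.03)&(L[...,1]<.03)&(L[...,1]>-.1); h=L[m][:,1]
print("jaw-top y", np.histogram(h,bins=np.arange(-.09,.025,.005)))
for lo,hi in((.06,.08),(.1,.108)):
    m=(z>lo)&(z<hi)&(abs(L[...,0])<.022)&(abs(L[...,1]+.043)<.025); r=L[m]
    if len(r)>5: print("bottle",lo,len(r),np.percentile(r,[3,97],0).round(4).tolist())
import sys
if len(sys.argv)>1: save(i,sys.argv[1])
E
python3 st.py
```

```text
[ 0.42422415 -0.04097932  0.0934365 ] [-0.307  0.345  0.349  2.23  -0.206  0.6    2.119] [-0.3 -0.   6.4] [0.34 0.04 0.05] 34.99778150813654
yaw y 110.3073634300881 togo [-0.0001 -0.0006  0.0004]
jaw-top y (array([ 0, 55, 54, 56, 59, 45, 36, 21,  6,  6,  7,  6,  7,  6, 57,  1, 66,
       68, 55,  0,  0,  0]), array([-9.00000000e-02, -8.50000000e-02, -8.00000000e-02, -7.50000000e-02,
       -7.00000000e-02, -6.50000000e-02, -6.00000000e-02, -5.50000000e-02,
       -5.00000000e-02, -4.50000000e-02, -4.00000000e-02, -3.50000000e-02,
       -3.00000000e-02, -2.50000000e-02, -2.00000000e-02, -1.50000000e-02,
       -1.00000000e-02, -5.00000000e-03,  8.32667268e-17,  5.00000000e-03,
        1.00000000e-02,  1.50000000e-02,  2.00000000e-02]))
bottle 0.06 161 [[-0.0171, -0.0545], [0.0026, -0.0247]]
bottle 0.1 120 [[-0.0127, -0.0499], [0.0091, -0.0284]]
```

Emit:
arm_command:
  targets:
    - [[0,0,0,0,0,0.12],[0,0,0,0,0,0.12],[0,0,0,0,0,0.12],[0,0,0,0,0,0.12],[0,0,0,0,0,0.12],[0,0,0,0,0,0.12]]

```text
clock: 15.38
position: [0.4243, -0.0398, 0.0934]
ee_rot: [-0.569, -3.085, -0.001]
force: [0.1, 5.7, 7.0]
width: 0.38
gripper_force: 35.0
```

```bash
python3 st.py
```

```text
[ 0.42430436 -0.03984973  0.09342488] [-0.462  0.368  0.549  2.241 -0.334  0.613  1.541] [0.1 5.7 7. ] [ 1.41 -0.2   0.08] 34.998155896319076
yaw y 69.11263939050464 togo [-0.0008 -0.0015  0.0004]
jaw-top y (array([ 0, 56, 59, 61, 59, 47, 29, 12,  9, 10,  9,  7, 19, 33, 28, 63, 65,
       30,  0,  0,  0,  0]), array([-9.00000000e-02, -8.50000000e-02, -8.00000000e-02, -7.50000000e-02,
       -7.00000000e-02, -6.50000000e-02, -6.00000000e-02, -5.50000000e-02,
       -5.00000000e-02, -4.50000000e-02, -4.00000000e-02, -3.50000000e-02,
       -3.00000000e-02, -2.50000000e-02, -2.00000000e-02, -1.50000000e-02,
       -1.00000000e-02, -5.00000000e-03,  8.32667268e-17,  5.00000000e-03,
        1.00000000e-02,  1.50000000e-02,  2.00000000e-02]))
bottle 0.06 158 [[-0.0169, -0.0586], [0.0031, -0.0291]]
bottle 0.1 120 [[-0.0115, -0.054], [0.0099, -0.0329]]
```

Emit:
arm_command:
  targets:
    - [[0,0,0,0,0,0.12],[0,0,0,0,0,0.12],[0,0,0,0,0,0.12],[0,0,0,0,0,0.12],[0,0,0,0,0,0.12],[0,0,0,0,0,0.12]]

```text
clock: 16.18
position: [0.4252, -0.0391, 0.0935]
ee_rot: [-1.618, -2.689, -0.001]
force: [3.2, 8.8, 3.7]
width: 0.385
gripper_force: 35.0
```

```bash
python3 st.py
```

```text
[ 0.42520793 -0.0390874   0.09348729] [-0.612  0.411  0.758  2.25  -0.479  0.644  0.985] [3.2 8.8 3.7] [ 1.88 -1.08  0.4 ] 34.99868430546485
yaw y 27.941469555154164 togo [-0.0018 -0.0018  0.0005]
jaw-top y (array([ 0, 58, 59, 62, 58, 48, 32, 15,  4,  8,  9,  4, 25, 63, 67, 61, 16,
        0,  0,  0,  0,  0]), array([-9.00000000e-02, -8.50000000e-02, -8.00000000e-02, -7.50000000e-02,
       -7.00000000e-02, -6.50000000e-02, -6.00000000e-02, -5.50000000e-02,
       -5.00000000e-02, -4.50000000e-02, -4.00000000e-02, -3.50000000e-02,
       -3.00000000e-02, -2.50000000e-02, -2.00000000e-02, -1.50000000e-02,
       -1.00000000e-02, -5.00000000e-03,  8.32667268e-17,  5.00000000e-03,
        1.00000000e-02,  1.50000000e-02,  2.00000000e-02]))
bottle 0.06 160 [[-0.0172, -0.0585], [0.0024, -0.0289]]
bottle 0.1 121 [[-0.0117, -0.0545], [0.009, -0.0336]]
```

Emit:
arm_command:
  targets:
    - [[0.001,0.001,0,0,0,0.12],[0,0,0,0,0,0.12],[0,0,0,0,0,0.12],[0,0,0,0,0,0.12],[0,0,0,0,0,0.12],[0,0,0,0,0,0.12]]

```text
clock: 16.98
position: [0.4263, -0.0389, 0.0935]
ee_rot: [-2.464, -1.947, 0.001]
force: [5.8, 2.6, -0.5]
width: 0.378
gripper_force: 35.0
```

```bash
python3 st.py s6
```

```text
[ 0.42631038 -0.03889802  0.09353953] [-0.749  0.486  0.973  2.257 -0.64   0.703  0.449] [ 5.8  2.6 -0.5] [ 0.58 -1.42  0.21] 34.99729042989202
yaw y -13.372186226979842 togo [-0.003  -0.0012  0.0005]
jaw-top y (array([ 0, 59, 55, 62, 59, 48, 30, 15,  6, 10,  8,  7, 24, 65, 63, 63, 16,
        0,  0,  0,  0,  0]), array([-9.00000000e-02, -8.50000000e-02, -8.00000000e-02, -7.50000000e-02,
       -7.00000000e-02, -6.50000000e-02, -6.00000000e-02, -5.50000000e-02,
       -5.00000000e-02, -4.50000000e-02, -4.00000000e-02, -3.50000000e-02,
       -3.00000000e-02, -2.50000000e-02, -2.00000000e-02, -1.50000000e-02,
       -1.00000000e-02, -5.00000000e-03,  8.32667268e-17,  5.00000000e-03,
        1.00000000e-02,  1.50000000e-02,  2.00000000e-02]))
bottle 0.06 155 [[-0.0168, -0.0591], [0.0017, -0.0288]]
bottle 0.1 125 [[-0.012, -0.0543], [0.01, -0.0331]]
```

Emit:
arm_command:
  targets:
    - [[0,0,0,0,0,0.12],[0,0,0,0,0,0.12],[0,0,0,0,0,0.12],[0,0,0,0,0,0.12],[0,0,0,0,0,0.12]]

```text
clock: 17.65
position: [0.427, -0.0394, 0.0936]
ee_rot: [2.93, 1.132, -0.001]
force: [8.7, 0.7, -2.9]
width: 0.378
gripper_force: 35.0
```

```bash
python3 st.py | head -3
```

```text
[ 0.42703872 -0.03944778  0.09360256] [-0.837  0.577  1.145  2.261 -0.779  0.784  0.014] [ 8.7  0.7 -2.9] [ 0.01 -1.85  0.19] 34.996738757472485
yaw y -47.7503660281611 togo [-0.0033 -0.0002  0.0006]
jaw-top y (array([ 0, 56, 60, 61, 55, 48, 33, 14,  4,  9,  7,  6, 25, 64, 67, 62, 14,
```

Emit:
arm_command:
  targets:
    - [[0,0,0,0,0,0.12],[0,0,0,0,0,0.08],[0,0,0,0,0,0]]

```text
clock: 18.08
position: [0.4272, -0.0397, 0.0936]
ee_rot: [3.027, 0.837, -0.001]
force: [8.9, 1.1, -1.7]
width: 0.384
gripper_force: 35.0
```

Emit:
arm_command:
  targets:
    - [[0,0,0,0,0,0],[0,0,0,0,0,0],[0,0,0,0,0,0],[0,0,0,0,0,0]]
  jaw: 0.06

```text
clock: 18.58
position: [0.4241, -0.04, 0.093]
ee_rot: [-3.027, -0.837, 0.007]
force: [-0.1, -0.4, -0.1]
width: 0.652
gripper_force: 0.0
```

Emit:
arm_command:
  targets:
    - [[0,0,0,0,0,-0.18],[0,0,0,0,0,-0.18],[0,0,0,0,0,-0.18],[0,0,0,0,0,-0.18],[0,0,0,0,0,-0.18],[0,0,0,0,0,-0.18],[0,0,0,0,0,-0.18],[0,0,0,0,0,-0.18],[0,0,0,0,0,0]]

```text
clock: 19.7
position: [0.4244, -0.0401, 0.0933]
ee_rot: [-1.724, -2.622, 0.003]
force: [-0.1, 0.3, -0.2]
width: 0.651
gripper_force: 0.0
```

```bash
python3 st.py
```

```text
[ 0.42439629 -0.04012315  0.09325278] [-0.627  0.417  0.782  2.252 -0.492  0.648  0.922] [-0.1  0.3 -0.2] [-0.17  0.01 -0.03] 0.0
yaw y 23.342285594338772 togo [-0.0013 -0.0004  0.0003]
jaw-top y (array([ 0, 59, 58, 63, 57, 49, 28, 14,  8,  7,  8,  6, 22, 32, 49, 65, 63,
       11,  0,  0,  0,  0]), array([-9.00000000e-02, -8.50000000e-02, -8.00000000e-02, -7.50000000e-02,
       -7.00000000e-02, -6.50000000e-02, -6.00000000e-02, -5.50000000e-02,
       -5.00000000e-02, -4.50000000e-02, -4.00000000e-02, -3.50000000e-02,
       -3.00000000e-02, -2.50000000e-02, -2.00000000e-02, -1.50000000e-02,
       -1.00000000e-02, -5.00000000e-03,  8.32667268e-17,  5.00000000e-03,
        1.00000000e-02,  1.50000000e-02,  2.00000000e-02]))
bottle 0.06 161 [[-0.017, -0.0589], [0.0018, -0.0288]]
bottle 0.1 124 [[-0.0117, -0.0538], [0.0097, -0.0331]]
```

Emit:
arm_command:
  targets:
    - [[-0.0005,0,0,0,0,0],[0,0,0,0,0,0],[0,0,0,0,0,0],[0,0,0,0,0,0],[0,0,0,0,0,0]]
  jaw: 0.02

```text
clock: 20.38
position: [0.4256, -0.0402, 0.0933]
ee_rot: [-1.723, -2.625, 0.003]
force: [5.5, 2.3, -4.0]
width: 0.383
gripper_force: 35.0
```

Emit:
arm_command:
  targets:
    - [[0,0,0,0,0,0.12],[0,0,0,0,0,0.12],[0,0,0,0,0,0.12],[0,0,0,0,0,0.12],[0,0,0,0,0,0.12],[0,0,0,0,0,0.12],[0,0,0,0,0,0.12],[0,0,0,0,0,0.12],[0,0,0,0,0,0.12],[0,0,0,0,0,0.12]]

```text
clock: 21.62
position: [0.426, -0.0402, 0.0933]
ee_rot: [-2.908, -1.189, 0.004]
force: [7.3, 1.3, -6.5]
width: 0.38
gripper_force: 35.0
```

```bash
python3 st.py
```

```text
[ 0.42595189 -0.04017925  0.09331575] [-0.83   0.57   1.132  2.262 -0.768  0.778  0.042] [ 7.3  1.3 -6.5] [ 0.27 -1.25  0.2 ] 34.995570871979
yaw y -45.51429772273593 togo [-0.002  -0.0001  0.0003]
jaw-top y (array([ 0, 56, 58, 61, 60, 44, 32, 14,  8,  9,  7,  7, 22, 65, 63, 64, 17,
        0,  0,  0,  0,  0]), array([-9.00000000e-02, -8.50000000e-02, -8.00000000e-02, -7.50000000e-02,
       -7.00000000e-02, -6.50000000e-02, -6.00000000e-02, -5.50000000e-02,
       -5.00000000e-02, -4.50000000e-02, -4.00000000e-02, -3.50000000e-02,
       -3.00000000e-02, -2.50000000e-02, -2.00000000e-02, -1.50000000e-02,
       -1.00000000e-02, -5.00000000e-03,  8.32667268e-17,  5.00000000e-03,
        1.00000000e-02,  1.50000000e-02,  2.00000000e-02]))
bottle 0.06 158 [[-0.0167, -0.0589], [0.0021, -0.029]]
bottle 0.1 126 [[-0.0126, -0.0538], [0.0096, -0.0322]]
```

Emit:
arm_command:
  targets:
    - [[0,0,0,0,0,0],[0,0,0,0,0,0],[0,0,0,0,0,0],[0,0,0,0,0,0]]
  jaw: 0.06

```text
clock: 22.18
position: [0.4245, -0.0406, 0.0931]
ee_rot: [-2.905, -1.193, 0.007]
force: [0.7, 0.1, 0.5]
width: 0.647
gripper_force: 0.0
```

Emit:
arm_command:
  targets:
    - [[0,0,-0.01,0,0,0],[0,0,-0.03,0,0,0],[0,0,-0.04,0,0,0],[0,0,-0.03,0,0,-0.18],[0,0,0,0,0,-0.18],[0,0,0,0,0,-0.18],[0,0,0,0,0,-0.18],[0,0,0,0,0,-0.18]]

```text
clock: 23.18
position: [0.425, -0.0408, 0.2037]
ee_rot: [-2.089, -2.343, 0.005]
force: [-0.6, -0.1, 0.8]
width: 0.657
gripper_force: 0.0
```

Emit:
arm_command:
  targets:
    - [[-0.03,0,-0.01,0,0,0],[-0.04,0,0,0,0,0],[-0.04,0,0,0,0,0],[0,0,0,0,0,0]]

```text
clock: 23.68
position: [0.4367, -0.1535, 0.214]
ee_rot: [-2.104, -2.332, 0.006]
force: [0.2, 0.6, 0.7]
width: 0.651
gripper_force: 0.0
```

```bash
python3 - <<'E'
from h import *
print(arm.observe()["position"])
def top(im):  # rectify a plane z=.1 patch about the knob, +x up, +y left, 0.15 mm/px
    g=np.arange(-40,40,.2)/1000; X,Y=np.meshgrid(.4245-g,-.041-g,indexing="ij")
    p=np.stack([X,Y,np.full_like(X,.1)],-1)-im["T"][:3,3]; c=p@im["T"][:3,:3]
    u=(c[...,0]/c[...,2]*im["fx"]+im["cx"]).astype(np.float32); v=(c[...,1]/c[...,2]*im["fy"]+im["cy"]).astype(np.float32)
    return cv2.remap(im["pixels"],u,v,cv2.INTER_CUBIC)
S=np.load("side.npy",allow_pickle=True).item()
w=grab("wrist"); s=grab("side"); save(w,"w9"); save(s,"s9")
T0=np.load("top.npy",allow_pickle=True).item()
a=np.hstack([top(S),top(s)]); 
b=w["pixels"][:, :]; b=cv2.resize(b,(267,200)); 
t0=cv2.resize(top(T0),(200,200)); c=cv2.resize(s["pixels"][195:290,150:390],(333,132))
o=np.zeros((600,800,3),np.uint8); o[:400]=a; o[400:600,:200]=t0; o[400:600,200:467]=b; o[400:532,467:800]=c
cv2.imwrite("pics/cmp.png",np.clip(o*1.5,0,255).astype(np.uint8)[:,:,::-1])
E
```

```text
[ 0.43667189 -0.15351438  0.21402345]
```

View pics/cmp.png

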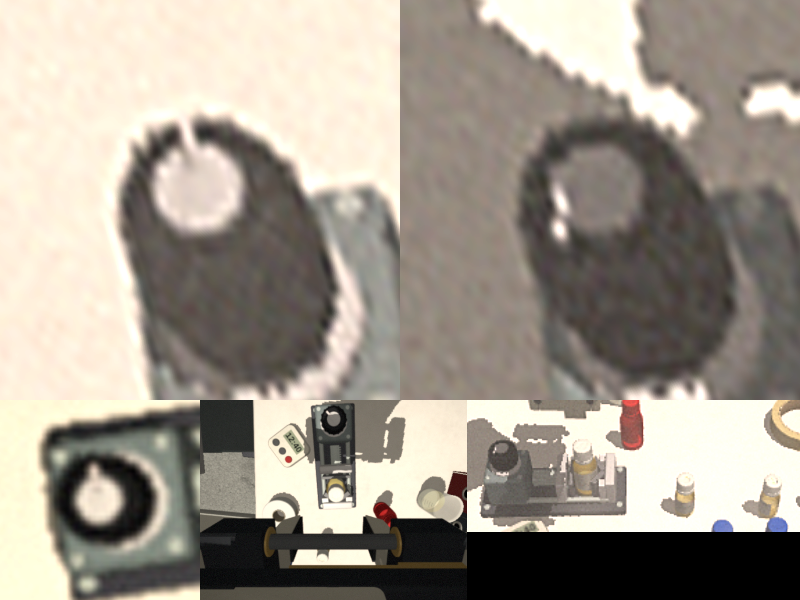

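The side view has the knob in shadow, so I read the pointer angle from the wrist view, now and before turning.

```bash
python3 - <<'E'
from h import *
w=grab("wrist"); k=(.4245,-.0412)
g=np.arange(-25,25,.125)/1000; X,Y=np.meshgrid(k[0]-g,k[1]-g,indexing="ij")
p=np.stack([X,Y,np.full_like(X,.1)],-1)-w["T"][:3,3]; c=p@w["T"][:3,:3]
r=cv2.remap(w["pixels"],(c[...,0]/c[...,2]*w["fx"]+w["cx"]).astype(np.float32),(c[...,1]/c[...,2]*w["fy"]+w["cy"]).astype(np.float32),cv2.INTER_CUBIC)
k_,_,_,_=0,0,0,0
o=np.hstack([r,cv2.resize(cv2.imread("pics/wrist3.png")[:,:,::-1][0:260,150:410],(400,400))])
cv2.imwrite("pics/kn.png",np.clip(o*1.5,0,255).astype(np.uint8)[:,:,::-1])
E
```

```text
(no output)
```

View pics/kn.png

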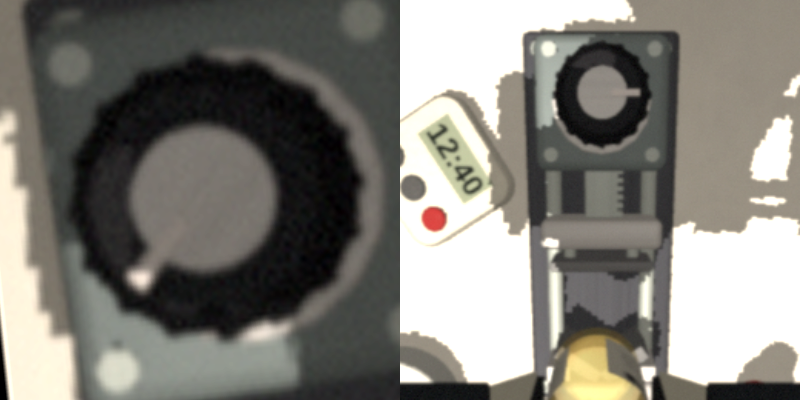

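The pointer has gone from vice +x (image right in the earlier wrist view) to the lower left at (140,280), a net 227° (about 3.96 rad) clockwise. The jaw has moved about 1.55 rad net, so the knob has slipped about 2.4 rad, more than three clicks. The bottle is upright and the gripper is clear, so I hand in.

```bash
python3 -c "
from cell import arm
print(arm.sign_off())"
```

```text
the job is handed in; nothing more can be done
None
```

The tall bottle is clamped upright in the vice, the knob has slipped about 2.4 rad (more than three clicks) by its pointer, the small bottles and beaker look unmoved in the pictures, and I handed the job in at about 24 s.

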